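# Spot one hole with the broad-headed punch

### The job

On the marking-out jig, spot the one hole that belongs to the punch with the broad flat head: press that punch gently down with the fingertips, well past half of its travel, then let it spring back up and withdraw. Do not touch the other three punches, do not pull any punch upwards, and leave the block, the marker and the aluminium offcut where they are.

Things in the scene. Friction and masses are not known exactly. Their poses are not given: they have to be found in the camera images.
- broad (a joint): steel spring-loaded centre punch, upright in the jig, with the broad flat round head: a disc 40 mm wide, 12 mm thick. Value: how far it is pressed down, in m: 0 at rest, 0.012 at its hard stop, negative if pulled up. A return spring of 0.7 N per mm without preload (4.2 N at half travel, 8.4 N at the stop) lifts it again
- broad_top (a point): centre of the flat top face of the broad-headed punch, about 81 mm above the bench at rest; it moves down with the punch. The head is the lowest of the four
- jig: marking-out jig, fixed: dark steel plate 150 (x) by 170 (y) mm, its top 45 mm above the bench, on pillars over a scribed steel sheet 220 (x) by 320 (y) by 3 mm that sticks out 135 mm past the plate at its -y side. Origin on the bench under the plate's centre, z up. Punches stand in bushes 22 mm wide, 8 mm high, at x +-40, y +-50 mm; which is where varies. All have the same springs
- block: loose bystander: steel gauge block 30 x 30 mm, 50 mm high, standing on the bare part of the sheet. Origin at the centre of its underside
- marker: loose bystander: white marker pen with a black cap, lying on the bench to the robot's right, up to 16 mm thick; it lies along its own x from -49 mm (tail) to +83 mm (cap end). Origin on its underside
- offcut: loose bystander: ribbed aluminium profile offcut 120 (x) x 40 (y) x 22 mm, lying on the bench to the robot's left. Origin at the centre of its underside. Beyond it, more than 0.45 m to the left of the robot, a grey bench vise 175 mm high is bolted down, out of the way
- slim (a joint): steel spring-loaded centre punch, upright in the jig, with a slim cylindrical head 14 mm in diameter, 16 mm tall; to be left alone. Joint value: press depth in m, 0 at rest, 0.012 fully down
- slim_top (a point): top centre of the punch with a slim cylindrical head 14 mm in diameter, 16 mm tall, 85 mm above the bench at rest
- hex (a joint): steel spring-loaded centre punch, upright in the jig, with a hexagonal head 19 mm across flats, 14 mm tall; to be left alone. Joint value: press depth in m, 0 at rest, 0.012 fully down
- hex_top (a point): top centre of the punch with a hexagonal head 19 mm across flats, 14 mm tall, 83 mm above the bench at rest
- ball (a joint): steel spring-loaded centre punch, upright in the jig, with a ball head 20 mm in diameter; to be left alone. Joint value: press depth in m, 0 at rest, 0.012 fully down
- ball_top (a point): top centre of the punch with a ball head 20 mm in diameter, 87 mm above the bench at rest

How it is judged:
By the outcome, as a careful person would: the job done as asked, in the order asked, and still so for the second after the job is handed in, with the robot touching nothing.
It also fails if it takes over 38 s, if anything falls off the work surface, if the arm or the gripper's body presses on something with over 40 N, if the wrist force passes 120 N, or if a joint passes its speed limit or range.

### The arm

A 7-joint arm with a two-finger parallel gripper is mounted at the origin on the work surface. World frame = base frame: x ahead of the robot, y to its left, z up, the work surface at z = 0. Lengths are in m, angles in rad, forces in N, time in s.
With the tool pointing down it reaches from about 0.425 to 0.925 m from the base axis. Payload 6.8 kg.
Tool frame: the origin (TCP) lies midway between the tips of the shut fingers; the grasp point (between the pads) lies 19 mm behind it (manip.hold_point_z is the distance from the TCP to the grasp point, in m); z points along the fingers, y is the line along which they close (so a half turn about z gives the same grasp; the last joint's range is limited). The gripper opens to 88 mm and grips with 3 to 60 N. Pads are 20 mm wide; open, the fingers measure 115 mm over their backs; the gripper's body (75 mm by 178 mm) begins 61 mm behind the grasp point.
Start: joints at [-1.351, 0.477, 0.022, 1.555, -0.011, 1.109, -0.083], TCP at [0.217, 0.639, 0.189] pointing down, gripper open.
Joint ranges: [-2.96, 2.96], [-0.34, 2.1], [-1.41, 1.46], [0.24, 2.44], [-1.37, 4.51], [0.17, 1.92], [-2.96, 2.96]. Speed limits (rad/s): [2.39, 2.39, 3.14, 3.14, 3.14, 3.14, 3.14].

### API

Orientations are given as a unit quaternion [x, y, z, w].
In Python, from rig import manip gives the robot as it stands. The module is installed in compiled form; this text tells all that it offers.
- The arm moves only by the tool play_rows, never from a script. Its argument "commands" is a list of rows, each a list of 7 numbers: the shift along the world's x, y, z in m, then the turn, a rotation vector about the world's x, y, z in degrees, then the opening in per cent of the stroke, from 0 (shut) to 100 (fully open). A call has 1 to 10 rows; each row is the pose to reach, as a shift and turn from the pose commanded when the call began; what a row does not reach only later rows make up. A row lasts 1/12 s, in which the tool goes at most 41.7 mm and 7.16 degrees, less where a joint would pass 70% of its speed; a pose out of reach is approached as far as the arm can. A call with a gripper value outside its range is refused whole. The fingers move at their own pace and stop on an object; "newtons" is the grip in N (left out, the last holds). Time passes only in rows, so rows that repeat a pose let the fingers close. It gives the time, the measured TCP pose, the force, the opening and the grip force at its end, in the units of the state.
- manip.get_state(): the state, without advancing time (a new reading comes with each control period).
- manip.capture(name): name is "scene" or "top" or "wrist"; returns a dict with "color" (480x640x3 uint8, blue, green, red), "range_z" (480x640 float32, m along the optical axis (not along the pixel's ray), 0 where there is no reading), "camera_matrix" (3x3 intrinsics, pixels), "extrinsics" (4x4, takes a point from world to camera coordinates). Camera axes: x right, y down, z forward; pixel columns grow to the right and rows downward; lengths in m; the calibration is good to about 2 mm. A picture is of the moment at which its call begins.
- manip.close_job(): hands the job in; it is judged then, once.
The state is a dict: "t": time; "q": joint angles; "qvel": joint speeds; "joint_torque": joint torques, N m; "eef_pos": TCP position; "orientation": TCP orientation; "wrist_force": force on the tool from outside, world axes, zero at the start; "ft_torque": the same for the moment, N m; "finger_gap": finger opening in m; "finger_force": force on a finger pad.
Only numpy, scipy, OpenCV 4.12 (cv2) and the standard library are available. Lean on these libraries where they do the work, as an engineer would, in place of code of your own. Each camera call takes 0.05 s, during which the arm holds its last target. There are 200 camera calls.

## Working session

There is one attempt and no reset: what is moved stays moved. The work goes in short steps, Python scripts to look and compute and a tool call to move; the robot and the scene stay as the last step left them, time stands still between calls to the robot, and variables do not carry over. Pictures are saved under pics/ and viewed, at most 10 in all, crops included, and the job is handed in when it is done.

Besides the shell and the picture viewer there is one more tool, called after "Call:" by a JSON object that holds its "api" and its "payload". play_rows: Moves the arm, as the interface text tells. Its arguments: {"type":"object","properties":{"commands":{"type":"array"},"newtons":{"type":"number"}},"required":["commands"]}

```bash
mkdir -p pics
python3 - <<'E'
from rig import manip
import cv2,numpy as np
s=manip.get_state();print(s['eef_pos'],s['orientation'],s['finger_gap'],s['t'])
for n in("scene","top"):
    c=manip.capture(n);cv2.imwrite(f"pics/{n}1.png",c["color"]);np.savez(f"{n}1.npz",**c);print(n,c["camera_matrix"].tolist(),np.round(c["extrinsics"],3).tolist())
E
```

```text
[0.21710723 0.63844433 0.18853479] [ 1.63152108e-01  9.86600529e-01 -8.81717765e-04 -8.82042105e-05] 0.08787423675466603 0.0
scene [[500.3928274410926, 0.0, 327.8580718750277], [0.0, 500.3928274410926, 234.40149017358405], [0.0, 0.0, 1.0]] [[0.828, 0.561, -0.011, -0.486], [0.416, -0.628, -0.658, -0.209], [-0.375, 0.54, -0.753, 1.384], [0.0, 0.0, 0.0, 1.0]]
top [[573.158723883594, 0.0, 320.86802920246345], [0.0, 573.158723883594, 230.15765782856676], [0.0, 0.0, 1.0]] [[-0.02, -1.0, 0.003, -0.003], [-0.996, 0.02, -0.085, 0.587], [0.085, -0.005, -0.996, 1.505], [0.0, 0.0, 0.0, 1.0]]
```

View pics/scene1.png

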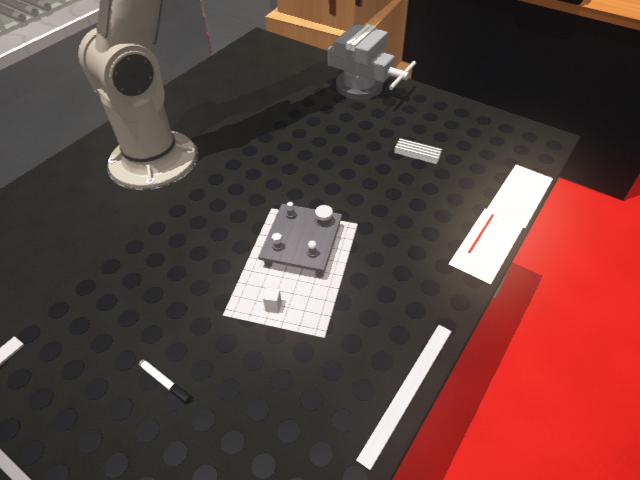

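View pics/top1.png

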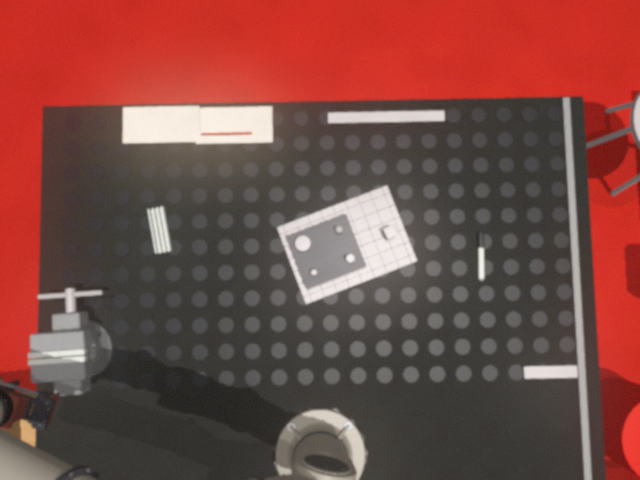

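Both views show the broad head as the wide pale disc: top view at about (303,243), scene view at about (324,212). The other punches are at (338,229), (350,258) and (313,272) in the top view, and the block is at (388,232).

```bash
cat > h.py <<'E'
import numpy as np,cv2
def ray(c,u,v,z):
    K,E=c["camera_matrix"],c["extrinsics"];R,t=E[:3,:3],E[:3,3]
    d=R.T@np.linalg.inv(K)@[u,v,1];o=-R.T@t
    return o+d*(z-o[2])/d[2]
def blob(c,u,v,r,thr):
    g=cv2.cvtColor(c["color"],cv2.COLOR_BGR2GRAY)
    m=(g>thr).astype(np.uint8);n,l,s,ce=cv2.connectedComponentsWithStats(m)
    k=l[v,u];return ce[k] if k else None,s[k]
E
python3 - <<'E'
from h import *
for n,pts in(("top",[(303,243),(338,229),(350,258),(313,272),(388,232)]),("scene",[(324,211),(290,207),(277,238),(312,244),(273,299)])):
    c=dict(np.load(n+"1.npz"))
    for (u,v),z in zip(pts,[.081,.085,.085,.085,.05]):
        for thr in (120,150):
            ce,s=blob(c,u,v,0,thr)
            print(n,(u,v),thr,ce,s,np.round(ray(c,*(ce if ce is not None else (u,v)),z),4), c["range_z"][v,u])
    x,y=pts[0]
    im=c["color"][y-50:y+70,x-70:x+90];cv2.imwrite(f"pics/{n}_crop.png",cv2.resize(im,None,fx=4,fy=4,interpolation=cv2.INTER_CUBIC))
E
```

```text
top (303, 243) 120 [347.01521908 244.47460256] [  276   185   142   120 10316] [ 0.5435 -0.0812  0.081 ] 1.4701091
top (303, 243) 150 [302.6893617  242.85106383] [294 234  18  18 235] [0.55   0.0325 0.081 ] 1.4701091
top (338, 229) 120 [347.01521908 244.47460256] [  276   185   142   120 10316] [ 0.5433 -0.081   0.085 ] 1.4656814
top (338, 229) 150 [339.34545455 228.61818182] [336 225   8   8  55] [ 0.5844 -0.0623  0.085 ] 1.4656814
top (350, 258) 120 [347.01521908 244.47460256] [  276   185   142   120 10316] [ 0.5433 -0.081   0.085 ] 1.4661247
top (350, 258) 150 [357.33811386 241.34188034] [ 277  185  140  119 6903] [ 0.5508 -0.1076  0.085 ] 1.4661247
top (313, 272) 120 [347.01521908 244.47460256] [  276   185   142   120 10316] [ 0.5433 -0.081   0.085 ] 1.4642644
top (313, 272) 150 [313.79545455 271.88636364] [310 269   8   7  44] [0.4751 0.0054 0.085 ] 1.4642644
top (388, 232) 120 [347.01521908 244.47460256] [  276   185   142   120 10316] [ 0.5454 -0.0827  0.05  ] 1.4981598
top (388, 232) 150 [357.33811386 241.34188034] [ 277  185  140  119 6903] [ 0.553 -0.11   0.05 ] 1.4981598
[... 414 characters left out ...]
0013  0.085 ] 1.1437495
scene (277, 238) 120 [293.30053191 272.00724505] [  223   202   135   136 10904] [ 0.6014 -0.1449  0.085 ] 1.0742791
scene (277, 238) 150 [276.         235.94117647] [271 232  11   9  68] [ 0.5123 -0.0878  0.085 ] 1.0742791
scene (312, 244) 120 [293.30053191 272.00724505] [  223   202   135   136 10904] [ 0.6014 -0.1449  0.085 ] 1.0646626
scene (312, 244) 150 [311.59677419 243.62903226] [307 240  10   8  62] [ 0.5888 -0.0629  0.085 ] 1.0646626
scene (273, 299) 120 [293.30053191 272.00724505] [  223   202   135   136 10904] [ 0.5839 -0.1251  0.05  ] 1.0154681
scene (273, 299) 150 [289.86558304 287.9014841 ] [ 223  209  135  129 7075] [ 0.6024 -0.1618  0.05  ] 1.0154681
```

View pics/scene_crop.png

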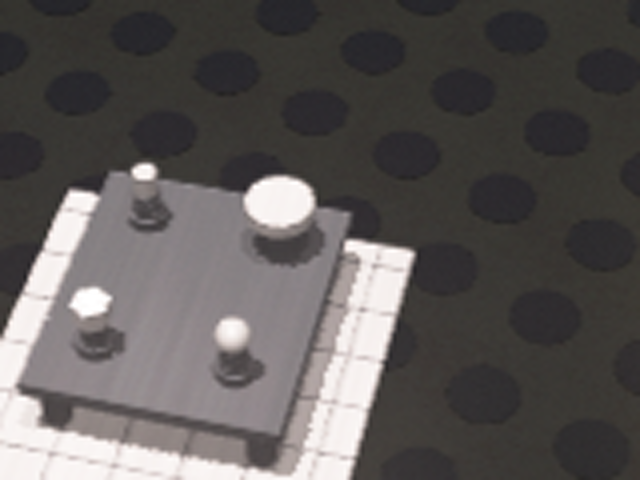

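The crop confirms it: the broad disc is at about (0.551, 0.033), with the slim, ball and hex heads about 80–125 mm away. I'll lift clear of the vise first, shutting the fingers.

Call:
{"api": "play_rows", "payload": {"commands": [[0,0,0.03,0,0,0,100],[0,0,0.06,0,0,0,100],[0,0,0.09,0,0,0,50],[0,0,0.12,0,0,0,0],[0,0,0.14,0,0,0,0],[0.02,-0.035,0.14,0,0,0,0],[0.04,-0.07,0.14,0,0,0,0],[0.06,-0.105,0.14,0,0,0,0],[0.08,-0.14,0.14,0,0,0,0],[0.08,-0.14,0.14,0,0,0,0]], "newtons": 10}}

```text
t: 0.93
eef_pos: [0.3038, 0.4915, 0.33]
orientation: [0.169, 0.986, -0.001, 0.002]
wrist_force: [0.5, 0.2, -0.3]
finger_gap: 0.0379
finger_force: 0.0
```

Call:
{"api": "play_rows", "payload": {"commands": [[0.02,-0.037,0,0,0,0,0],[0.04,-0.074,0,0,0,0,0],[0.06,-0.111,0,0,0,0,0],[0.08,-0.148,0,0,0,0,0],[0.1,-0.185,0,0,0,0,0],[0.12,-0.222,0,0,0,0,0],[0.14,-0.26,0,0,0,0,0],[0.16,-0.297,0,0,0,0,0],[0.17,-0.315,0,0,0,0,0],[0.17,-0.315,0,0,0,0,0]]}}

```text
t: 1.77
eef_pos: [0.4698, 0.1778, 0.3296]
orientation: [0.168, 0.986, -0.001, 0.001]
wrist_force: [0.1, -0.2, 0.4]
finger_gap: 0.0002
finger_force: 0.0
```

Run:
```python
from rig import manip
from h import *
s=manip.get_state();print(s['eef_pos'],s['orientation'],s['finger_gap'],s['t'])
c=manip.capture("wrist");cv2.imwrite("pics/w1.png",c["color"]);np.savez("w1.npz",**c)
```

```text
[0.46979716 0.17779645 0.3296004 ] [ 1.67977350e-01  9.85790424e-01 -6.80369010e-04  6.21702880e-04] 0.00019670621499120566 1.7667
```

View pics/w1.png

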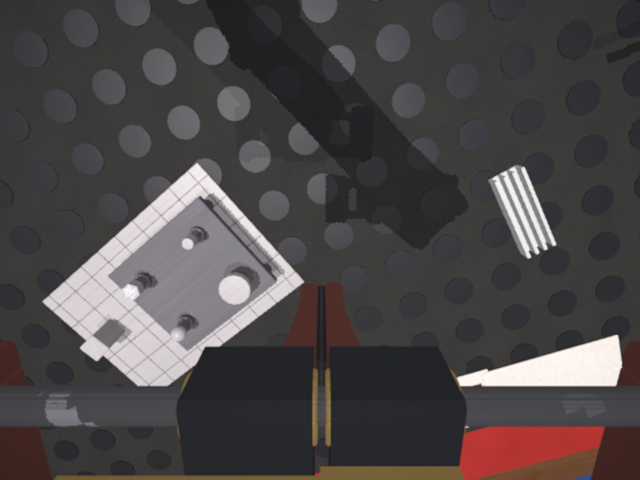

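The wrist view shows the fingers shut and the broad head as the large white disc at about (236,289).

Run:
```python
from h import *
c=dict(np.load("w1.npz"))
for t in(165,180,200,215):
    ce,s=blob(c,234,289,0,t);print(t,ce,s,ray(c,*ce,.081) if ce is not None else 0)
print(c["range_z"][285,234])
```

```text
165 [233.88292011 289.52066116] [218 275  32  30 726] [0.54925873 0.03447071 0.081     ]
180 [233.87482219 289.57894737] [219 276  31  29 703] [0.54932854 0.03442985 0.081     ]
200 [233.826546   289.43438914] [219 276  31  28 663] [0.54912727 0.0344508  0.081     ]
215 [233.93181818 289.23538961] [220 276  29  27 616] [0.54892094 0.03468151 0.081     ]
0.48199475
```

Three views agree on (0.550, 0.034). I'll move over it and down to z≈0.11.

Call:
{"api": "play_rows", "payload": {"commands": [[0.018,-0.032,0,0,0,0,0],[0.036,-0.065,0,0,0,0,0],[0.054,-0.097,0,0,0,0,0],[0.07,-0.126,0,0,0,0,0],[0.08,-0.144,0,0,0,0,0],[0.08,-0.144,-0.04,0,0,0,0],[0.08,-0.144,-0.08,0,0,0,0],[0.08,-0.144,-0.12,0,0,0,0],[0.08,-0.144,-0.15,0,0,0,0],[0.08,-0.144,-0.17,0,0,0,0]]}}

```text
t: 2.65
eef_pos: [0.5449, 0.0421, 0.1557]
orientation: [0.162, 0.987, -0.001, -0.002]
wrist_force: [-0.9, 0.2, -0.2]
finger_gap: 0.0002
finger_force: 0.0
```

Call:
{"api": "play_rows", "payload": {"commands": [[0,0,-0.01,0,0,0,0],[0,0,-0.02,0,0,0,0],[0,0,-0.03,0,0,0,0],[0,0,-0.04,0,0,0,0],[0,0,-0.047,0,0,0,0],[0,0,-0.047,0,0,0,0],[0,0,-0.047,0,0,0,0]]}}

```text
t: 3.23
eef_pos: [0.5475, 0.0401, 0.1126]
orientation: [0.163, 0.987, 0.0, 0.0]
wrist_force: [-0.3, -0.0, -0.2]
finger_gap: 0.0002
finger_force: 0.0
```

Run:
```python
from rig import manip
from h import *
s=manip.get_state();print(s['eef_pos'],s['wrist_force'],s['finger_gap'],s['t'])
a=manip.capture("wrist")["color"];b=manip.capture("scene")["color"][150:270,230:390]
cv2.imwrite("pics/w2.png",np.hstack([cv2.resize(a,(400,300)),cv2.resize(b,(400,300),interpolation=cv2.INTER_CUBIC)]))
```

```text
[0.54745897 0.040077   0.11257842] [-0.25172098 -0.03384332 -0.19829141] 0.00022138264682375585 3.2333
```

View pics/w2.png

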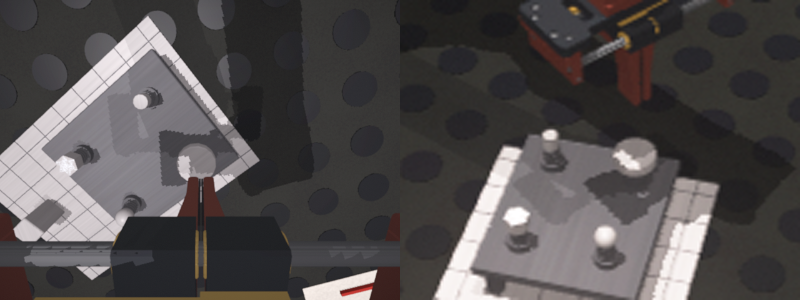

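The fingers are above the head. In the scene crop the tip is at about (326,192), roughly 6 px above where I expect it, so I'll check that with depth before pressing.

Run:
```python
from rig import manip
from h import *
s=manip.get_state();print(s['eef_pos'],s['t'])
c=manip.capture("scene");cv2.imwrite("pics/s3.png",cv2.resize(c["color"][165:235,280:370],None,fx=8,fy=8,interpolation=cv2.INTER_NEAREST))
K,E=c["camera_matrix"],c["extrinsics"]
p=K@(E@np.r_[s['eef_pos'],1])[:3];print(p[:2]/p[2],p[2])
for v in range(180,204,2):
  for u in (322,325,328):
    z=c["range_z"][v,u];P=np.linalg.inv(E)@np.r_[z*np.linalg.inv(K)@[u,v,1],1];print(v,u,np.round(P[:3],3),end=' ')
  print()
```

```text
[0.54786663 0.04005334 0.11311477] 3.3333
[322.87382799 198.22527209] 1.1145304578638597
180 322 [0.557 0.026 0.184] 180 325 [0.559 0.034 0.179] 180 328 [0.562 0.04  0.175] 
182 322 [0.555 0.028 0.175] 182 325 [0.56  0.032 0.174] 182 328 [0.561 0.042 0.167] 
184 322 [0.556 0.026 0.172] 184 325 [0.559 0.033 0.168] 184 328 [0.562 0.041 0.163] 
186 322 [0.555 0.028 0.163] 186 325 [0.559 0.033 0.162] 186 328 [0.561 0.042 0.155] 
188 322 [0.555 0.027 0.159] 188 325 [0.56  0.032 0.157] 188 328 [0.561 0.041 0.151] 
190 322 [0.555 0.027 0.153] 190 325 [0.56  0.031 0.152] 190 328 [0.476 0.165 0.001] 
192 322 [0.467 0.151 0.   ] 192 325 [0.474 0.154 0.001] 192 328 [0.481 0.157 0.003] 
194 322 [ 0.47   0.146 -0.001] 194 325 [0.478 0.148 0.001] 194 328 [ 0.483  0.155 -0.002] 
196 322 [ 0.474  0.14  -0.001] 196 325 [ 0.481  0.143 -0.001] 196 328 [ 0.488  0.147 -0.   ] 
198 322 [ 0.479  0.133 -0.001] 198 325 [ 0.485  0.138 -0.001] 198 328 [ 0.491  0.142 -0.001] 
200 322 [0.485 0.124 0.003] 200 325 [0.49  0.13  0.001] 200 328 [ 0.496  0.135 -0.   ] 
202 322 [ 0.487  0.121 -0.   ] 202 325 [ 0.493  0.126 -0.002] 202 328 [0.501 0.128 0.002]
```

View pics/s3.png

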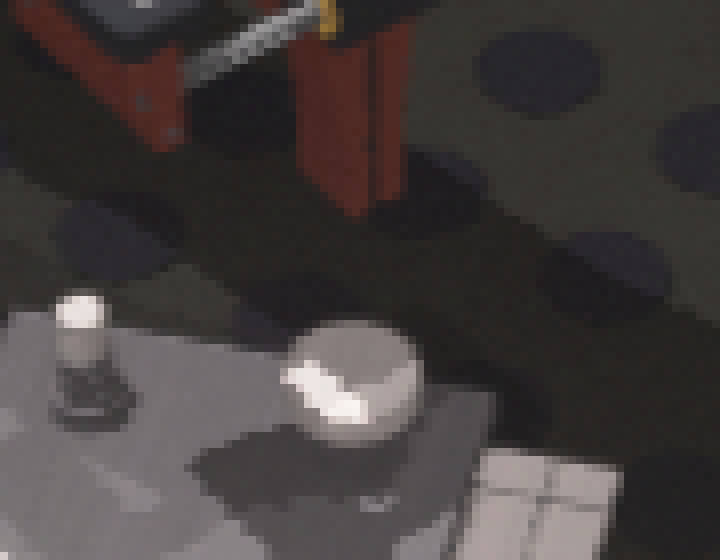

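The tip is laterally where the state says, but it looks higher than the reported z. I'll centre it and creep down on force feedback.

Call:
{"api": "play_rows", "payload": {"commands": [[0.003,-0.005,0,0,0,0,0],[0.003,-0.005,-0.005,0,0,0,0],[0.003,-0.005,-0.01,0,0,0,0],[0.003,-0.005,-0.015,0,0,0,0],[0.003,-0.005,-0.02,0,0,0,0],[0.003,-0.005,-0.023,0,0,0,0],[0.003,-0.005,-0.026,0,0,0,0],[0.003,-0.005,-0.026,0,0,0,0],[0.003,-0.005,-0.026,0,0,0,0]]}}

```text
t: 4.13
eef_pos: [0.5502, 0.0351, 0.0863]
orientation: [0.163, 0.987, -0.0, -0.0]
wrist_force: [-0.0, 0.2, -0.5]
finger_gap: 0.0006
finger_force: 0.0
```

Call:
{"api": "play_rows", "payload": {"commands": [[0,0,-0.002,0,0,0,0],[0,0,-0.004,0,0,0,0],[0,0,-0.006,0,0,0,0],[0,0,-0.008,0,0,0,0],[0,0,-0.008,0,0,0,0],[0,0,-0.008,0,0,0,0]]}}

```text
t: 4.63
eef_pos: [0.5502, 0.0351, 0.0783]
orientation: [0.163, 0.987, -0.0, -0.0]
wrist_force: [0.0, -0.7, 0.1]
finger_gap: 0.0002
finger_force: 0.0
```

There is no contact at 0.078, so the tip may really be higher than reported. I'll measure the gap.

```bash
cat > tip.py <<'E'
from rig import manip
from h import *
s=manip.get_state();print(s['eef_pos'],s['wrist_force'],s['t'])
c=manip.capture("scene");K,E=c["camera_matrix"],c["extrinsics"]
cv2.imwrite("pics/s.png",cv2.resize(c["color"][165:235,280:370],None,fx=8,fy=8,interpolation=cv2.INTER_NEAREST))
v,u=np.mgrid[0:480,0:640];z=c["range_z"]
P=np.stack([(u-K[0,2])/K[0,0]*z,(v-K[1,2])/K[1,1]*z,z,np.ones_like(z)],-1)@np.linalg.inv(E).T
d=np.hypot(P[...,0]-.550,P[...,1]-.034)
h=np.histogram(P[...,2][(d<.018)&(z>0)],bins=np.arange(.04,.2,.005));print([(round(b,3),int(n)) for n,b in zip(*h)])
b=c["color"].astype(int);red=(b[...,2]>b[...,1]+25)&(d<.03)&(z>0);print("red min z",np.percentile(P[...,2][red],[0,2,5,10]),np.max(v[red]))
m=(d<.017)&(~red)&(abs(P[...,2]-.08)<.02);print("head top z",np.percentile(P[...,2][m],[50,90,97]))
E
python3 tip.py
```

```text
[0.55019227 0.03507446 0.0783269 ] [ 0.02683082 -0.71380688  0.14492719] 4.6333
[(np.float64(0.04), 32), (np.float64(0.045), 33), (np.float64(0.05), 23), (np.float64(0.055), 2), (np.float64(0.06), 0), (np.float64(0.065), 1), (np.float64(0.07), 2), (np.float64(0.075), 44), (np.float64(0.08), 92), (np.float64(0.085), 1), (np.float64(0.09), 0), (np.float64(0.095), 0), (np.float64(0.1), 0), (np.float64(0.105), 1), (np.float64(0.11), 12), (np.float64(0.115), 18), (np.float64(0.12), 23), (np.float64(0.125), 20), (np.float64(0.13), 21), (np.float64(0.135), 19), (np.float64(0.14), 22), (np.float64(0.145), 19), (np.float64(0.15), 22), (np.float64(0.155), 19), (np.float64(0.16), 22), (np.float64(0.165), 23), (np.float64(0.17), 6), (np.float64(0.175), 2), (np.float64(0.18), 0), (np.float64(0.185), 0), (np.float64(0.19), 0)]
red min z [0.1117702  0.11624683 0.11982577 0.12503979] 204
head top z [0.08057237 0.08291741 0.08355779]
```

The real fingertips sit about 33 mm above the reported TCP, leaving a gap of about 30 mm. I'll go down 22 mm, then creep.

Call:
{"api": "play_rows", "payload": {"commands": [[0,0,-0.005,0,0,0,0],[0,0,-0.01,0,0,0,0],[0,0,-0.014,0,0,0,0],[0,0,-0.018,0,0,0,0],[0,0,-0.02,0,0,0,0],[0,0,-0.022,0,0,0,0],[0,0,-0.022,0,0,0,0],[0,0,-0.022,0,0,0,0]]}}

```text
t: 5.35
eef_pos: [0.5503, 0.035, 0.0564]
orientation: [0.163, 0.987, -0.0, -0.0]
wrist_force: [-0.9, -0.5, 0.5]
finger_gap: 0.0006
finger_force: 0.0
```

```bash
python3 tip.py
```

```text
[0.55034014 0.0350387  0.05641342] [-0.85726153 -0.5183562   0.47381541] 5.35
[(np.float64(0.04), 36), (np.float64(0.045), 33), (np.float64(0.05), 24), (np.float64(0.055), 3), (np.float64(0.06), 0), (np.float64(0.065), 1), (np.float64(0.07), 1), (np.float64(0.075), 25), (np.float64(0.08), 64), (np.float64(0.085), 2), (np.float64(0.09), 13), (np.float64(0.095), 20), (np.float64(0.1), 20), (np.float64(0.105), 22), (np.float64(0.11), 19), (np.float64(0.115), 17), (np.float64(0.12), 19), (np.float64(0.125), 19), (np.float64(0.13), 20), (np.float64(0.135), 16), (np.float64(0.14), 25), (np.float64(0.145), 14), (np.float64(0.15), 1), (np.float64(0.155), 0), (np.float64(0.16), 0), (np.float64(0.165), 0), (np.float64(0.17), 0), (np.float64(0.175), 0), (np.float64(0.18), 0), (np.float64(0.185), 0), (np.float64(0.19), 0)]
red min z [0.08051973 0.09326    0.09724447 0.10260138] 211
head top z [0.08079558 0.08374651 0.09536195]
```

View pics/s.png

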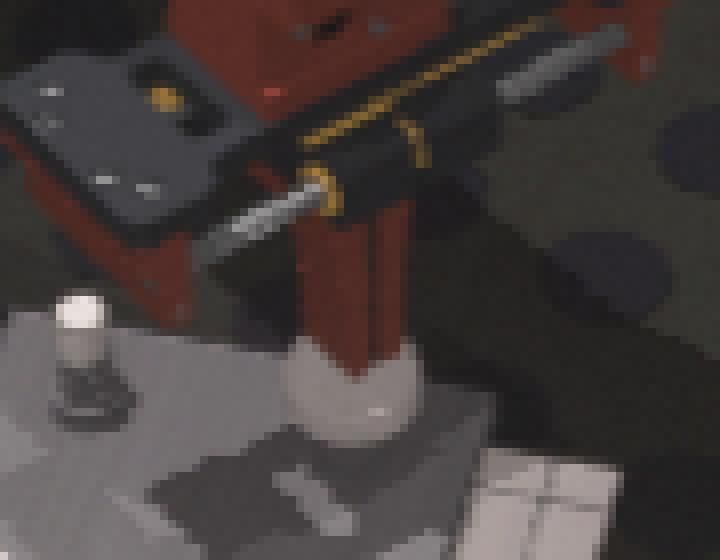

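The tip is now about 8 mm above the disc and centred on it. The gripper's side guards are well above the other heads and at least 14 mm clear in plan. I'll creep down.

Call:
{"api": "play_rows", "payload": {"commands": [[0,0,-0.002,0,0,0,0],[0,0,-0.004,0,0,0,0],[0,0,-0.006,0,0,0,0],[0,0,-0.007,0,0,0,0],[0,0,-0.008,0,0,0,0],[0,0,-0.009,0,0,0,0],[0,0,-0.009,0,0,0,0],[0,0,-0.009,0,0,0,0]]}}

```text
t: 6.07
eef_pos: [0.5503, 0.0351, 0.0474]
orientation: [0.163, 0.987, -0.0, -0.0]
wrist_force: [0.1, 0.1, 1.1]
finger_gap: 0.0002
finger_force: 0.3
```

Call:
{"api": "play_rows", "payload": {"commands": [[0,0,-0.001,0,0,0,0],[0,0,-0.002,0,0,0,0],[0,0,-0.003,0,0,0,0],[0,0,-0.003,0,0,0,0],[0,0,-0.003,0,0,0,0]]}}

```text
t: 6.48
eef_pos: [0.5504, 0.035, 0.0445]
orientation: [0.163, 0.987, 0.0, 0.0]
wrist_force: [-1.0, 0.2, 2.0]
finger_gap: 0.0005
finger_force: 1.3
```

Contact was at TCP z ≈ 0.048. Now I'll press down further.

Call:
{"api": "play_rows", "payload": {"commands": [[0,0,-0.001,0,0,0,0],[0,0,-0.002,0,0,0,0],[0,0,-0.003,0,0,0,0],[0,0,-0.004,0,0,0,0],[0,0,-0.005,0,0,0,0],[0,0,-0.005,0,0,0,0],[0,0,-0.005,0,0,0,0]]}}

```text
t: 7.07
eef_pos: [0.5504, 0.0351, 0.0396]
orientation: [0.163, 0.987, 0.0, 0.0]
wrist_force: [-3.1, -0.5, 6.3]
finger_gap: 0.0002
finger_force: 3.0
```

```bash
python3 tip.py
```

```text
[0.55039673 0.03510785 0.03957568] [-3.10888736 -0.47500574  6.2580923 ] 7.0667
[(np.float64(0.04), 33), (np.float64(0.045), 21), (np.float64(0.05), 3), (np.float64(0.055), 1), (np.float64(0.06), 0), (np.float64(0.065), 14), (np.float64(0.07), 50), (np.float64(0.075), 19), (np.float64(0.08), 22), (np.float64(0.085), 12), (np.float64(0.09), 17), (np.float64(0.095), 24), (np.float64(0.1), 18), (np.float64(0.105), 17), (np.float64(0.11), 20), (np.float64(0.115), 22), (np.float64(0.12), 18), (np.float64(0.125), 22), (np.float64(0.13), 6), (np.float64(0.135), 1), (np.float64(0.14), 0), (np.float64(0.145), 0), (np.float64(0.15), 0), (np.float64(0.155), 0), (np.float64(0.16), 0), (np.float64(0.165), 0), (np.float64(0.17), 0), (np.float64(0.175), 0), (np.float64(0.18), 0), (np.float64(0.185), 0), (np.float64(0.19), 0)]
red min z [0.07246811 0.07723763 0.08031405 0.0849905 ] 216
head top z [0.07309881 0.08626996 0.09862875]
```

Depth is about 8–9 mm by force, kinematics and image. I'll add 2 mm for margin, then ease off straight up.

Call:
{"api": "play_rows", "payload": {"commands": [[0,0,-0.001,0,0,0,0],[0,0,-0.002,0,0,0,0],[0,0,-0.002,0,0,0,0],[0,0,-0.002,0,0,0,0]]}}

```text
t: 7.45
eef_pos: [0.5504, 0.0351, 0.0377]
orientation: [0.163, 0.987, 0.0, 0.0]
wrist_force: [-2.8, -0.6, 7.6]
finger_gap: 0.0006
finger_force: 3.7
```

```bash
python3 tip.py | egrep -v "^\[\("
```

```text
[0.55043666 0.03506715 0.03772437] [-2.81791603 -0.63825707  7.56178508] 7.45
red min z [0.0720433  0.07693096 0.08034586 0.0847783 ] 217
head top z [0.07086171 0.08534546 0.09343256]
```

Call:
{"api": "play_rows", "payload": {"commands": [[0,0,0.002,0,0,0,0],[0,0,0.004,0,0,0,0],[0,0,0.006,0,0,0,0],[0,0,0.008,0,0,0,0],[0,0,0.01,0,0,0,0],[0,0,0.012,0,0,0,0],[0,0,0.015,0,0,0,0],[0,0,0.02,0,0,0,0],[0,0,0.03,0,0,0,0],[0,0,0.04,0,0,0,0]]}}

```text
t: 8.33
eef_pos: [0.5501, 0.035, 0.0781]
orientation: [0.163, 0.987, -0.0, -0.0]
wrist_force: [0.2, -0.4, 0.5]
finger_gap: 0.0001
finger_force: 0.0
```

Call:
{"api": "play_rows", "payload": {"commands": [[0,0,0.02,0,0,0,0],[0,0,0.045,0,0,0,0],[0,0,0.07,0,0,0,0],[0,0,0.1,0,0,0,0],[0,0,0.13,0,0,0,0],[0,0,0.16,0,0,0,0],[0,0,0.18,0,0,0,0],[0,0,0.18,0,0,0,0],[0,0,0.18,0,0,0,0]]}}

```text
t: 9.08
eef_pos: [0.551, 0.0351, 0.2592]
orientation: [0.163, 0.987, 0.001, 0.001]
wrist_force: [0.3, -0.1, -0.7]
finger_gap: 0.0004
finger_force: 0.0
```

```bash
python3 tip.py | egrep -v "^\[\("
python3 - <<'E'
from h import *
from rig import manip
c=manip.capture("scene");o=np.load("scene1.npz")["color"];print(manip.get_state()["wrist_force"])
a=np.vstack([o[180:350,210:370],c["color"][180:350,210:370]])
a=np.hstack([o[180:350,210:370],c["color"][180:350,210:370]]);cv2.imwrite("pics/end.png",cv2.resize(a,None,fx=2.5,fy=2.5))
E
```

```text
[0.55099502 0.03508168 0.25920944] [ 0.3092343  -0.10566701 -0.68850778] 9.0833
red min z [0.29152959 0.29755665 0.30158774 0.30800043] 139
head top z [0.08082641 0.08254588 0.08345986]
[-0.36174053 -0.45929469 -0.32790355]
```

View pics/end.png

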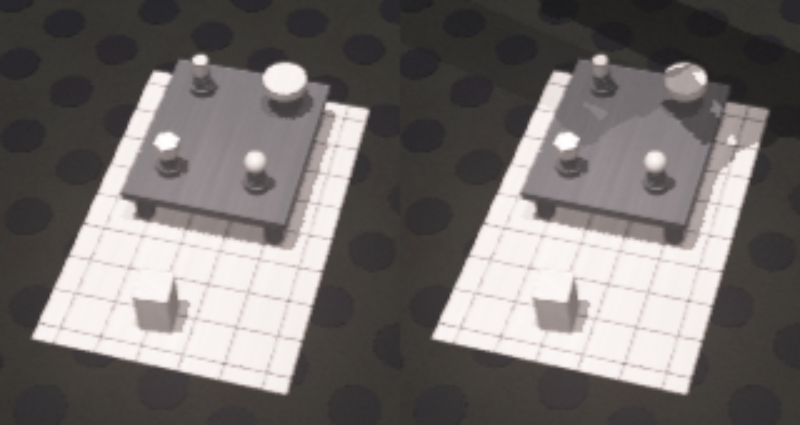

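Before (left) and after (right) match: the broad head is back up at z ≈ 0.081, and the other punches and the block haven't moved. The press reached 7.6 N, or about 10 mm of the 12 mm travel.

```bash
python3 -c "
from rig import manip
print(manip.close_job())"
```

```text
the job is handed in; nothing more can be done
None
```

I pressed the broad-headed punch about 10 of its 12 mm (7.6 N peak at the last reading) and let it spring back to its rest height. I then withdrew with nothing else touched and handed the job in at about 9 s; no verdict was returned.

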